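# Clear the whetstone and draw the tool rest up to the pointer

## Task

Take the big whetstone off the tool-rest stand and lay it flat on the black rubber pad. Then grip the steel T-shaped tool rest by its crossbar and draw it straight up out of its snug bore, without tilting or forcing it, until the top of the crossbar is level with the tip of the height gauge's pointer; its rod must stay partly in the bore. Finish while still holding the rest at that height, with the pointer and everything else on the bench left as they were.

Things in the scene. Friction and masses are not known exactly. Their poses are not given: they have to be found in the camera images.
- stand: fixed grey cast stand: base plate 100 (x) x 220 (y) x 14 mm; in its middle a boss 50 x 50 mm, top 80 mm above the bench, with a vertical blind bore 17.2 mm wide, 64 mm deep; at y = +85 and -85 mm an upright cheek (60 mm in x, 20 mm in y), top 130 mm above the bench. Origin: centre of its underside, z up, y along its length
- bore_mouth (a point): centre of the bore's mouth, on top of the boss, 80 mm above the bench
- rest: loose steel T, 0.4 kg: a round rod 16 mm thick, a collar 26 mm wide and 6 mm high that sits on the boss at the start, a 22 mm neck, and on top a square crossbar 14 x 14 x 100 mm along its y, roughly along the stand at the start. Origin: on the rod's axis at the collar's underside, z up; the crossbar's underside is 28 mm, its top 42 mm above it. It turns freely in the bore and drops if let go
- bar_top (a point): middle of the crossbar's top face, 122 mm above the bench at the start, 8 mm below the stone
- rod_foot (a point): centre of the rod's lower end, 61 mm below the collar's underside, inside the bore; the rod has about 0.6 mm play all round in the bore
- stone: big two-tone brown whetstone 50 (x) x 200 (y) x 25 mm high, about 0.5 kg, loose; at the start it bridges the two cheeks of the stand, right above the crossbar. Origin: centre of its underside, z up
- pad: black rubber pad 140 (x) x 250 (y) x 5 mm, fixed flat on the bench. Origin: centre of its underside
- pointer_tip (a point): tip of the height gauge's pointer: a level steel needle 5 mm thick, its sharp end about 85 mm from the crossbar and pointing towards it, on a slide on a column 224 mm high with a dark base 70 x 60 mm. Its height varies: 21 to 45 mm above the crossbar's top at the start. The slide is stiff and stays put; leave it alone
- wheel: small spare grinding wheel lying flat, a disc 90 mm across and 18 mm high with a 20 mm hole; origin on its underside. Not to be disturbed
- tin: upright closed can, 60 mm across, 85 mm high; origin on its underside. Not to be disturbed
- driver: screwdriver lying on the bench; origin on its underside. Not to be disturbed
- wrench: wrench lying on the bench; origin on its underside. Not to be disturbed
- knife: kitchen knife lying flat: steel blade 150 mm long and a wooden handle, 260 mm in all; origin near where blade and handle meet. Not to be disturbed
- mug: white mug, 76 mm across, 90 mm high; origin on its underside. Not to be disturbed
- slipstone: small grey slip stone 100 x 35 x 18 mm lying flat on the bench (not the big stone); origin on its underside. Not to be disturbed
Things that resemble listed ones, but are neither listed nor needed, are in the scene too. What is shaped like the part that bears pointer_tip but green is not meant.

How it is judged:
By the outcome, as a careful person would: the job done as asked, in the order asked, and still so for the second after the job is handed in, while the arm keeps its last pose, push and grip.
It also fails if it takes over 54 s, if anything falls off the work surface, if the arm or the gripper's body presses on something with over 40 N, if the wrist force passes 120 N, or if a joint passes its speed limit or range.

## Robot

A 7-joint arm with a two-finger parallel gripper is mounted at the origin on the work surface. World frame = base frame: x ahead of the robot, y to its left, z up, the work surface at z = 0. Lengths are in mm, angles in rad, forces in N, time in s.
With the tool pointing down it reaches from about 400 to 900 mm from the base axis. Payload 5.6 kg.
Tool frame: the origin (TCP) lies midway between the tips of the shut fingers; the grasp point (between the pads) lies 19 mm behind it; z points along the fingers, y is the line along which they close (so a half turn about z gives the same grasp; the last joint's range is limited). The gripper opens to 92 mm and grips with 3 to 60 N. Pads are 20 mm wide; open, the fingers measure 128 mm over their backs; the gripper's body (75 mm by 189 mm) begins 69 mm behind the grasp point.
Start: joints at [-1.164, 0.468, -0.012, 1.603, 0.006, 1.071, -0.056], TCP at [282.651, 585.335, 214.592] pointing down, gripper open.
Joint ranges: [-2.53, 2.53], [-0.31, 2.02], [-1.57, 1.55], [0.28, 2.44], [-1.29, 4.43], [0.15, 1.84], [-2.92, 2.92]. Speed limits (rad/s): [2.57, 2.57, 3.14, 3.14, 3.14, 3.14, 3.14].

## Interface

Orientations are given as a rotation vector (axis times angle).
In Python, from cell import robot, grip, kin, viewer gives the robot as it stands. Calls block until the motion is done:
- robot.movep(position, orientation): joint-space move of the TCP to a pose.
- robot.servo_line(position, feed=150, rotation=None): straight line of the TCP; rotation=None keeps the orientation; feed is the mean speed in mm/s.
- robot.goto_joints(angles): joint-space move.
- grip(opening, newtons=None): opening from 0.0 (shut) to 1.0 (fully open); newtons is the grip in N (None keeps the last); returns when the fingers have stopped.
- robot.hold(seconds).
- kin.ik(position, orientation): joint angles nearest the present ones, or None.
- robot.observe(): the state.
- viewer.read_camera(name): name is "scene" or "top"; returns the picture (384x512x3 uint8, red, green, blue); there is no depth.
- viewer.camera_info(name): a dict with "camera_matrix" (3x3 intrinsics, pixels), "R" (3x3) and "t" (3): a world point X has camera coordinates R X + t. Camera axes: x right, y down, z forward; pixel columns grow to the right and rows downward; lengths in mm; the calibration is good to about 2 mm. A picture is of the moment at which its call begins. camera_info takes no time and is no camera call.
A pose or a line that the arm cannot do raises robot.IKError and nothing moves.
- robot.job_done(): hands the job in; it is judged then, once.
Trained networks look in the newest picture that a camera, given by its name, has taken for a name from the list of things; names that differ only in an ending like _2 or _b are one class to them, and where a whole thing is asked for, a point or a joint stands for the part that bears it (a point fixed in the world has none). Each returns a list of dicts, best first, with "confidence" (0 to 1); they miss things now and then, are a little off and sometimes report something else, mostly with a low value. They report only what shows in the picture. A call takes as long as a camera call. They do not tell look-alikes from the thing itself.
- viewer.silhouettes(name, camera): "mask" (384x512 bool, what is visible of it).
- viewer.pinpoint(name, camera): "at" ([x, y, z] in mm, in the coordinates of the camera as it stood for that picture, good to about 4 mm: a listed point, or the origin of a listed thing).
The state is a dict: "t": time; "joints": joint angles; "joint_velocities": joint speeds; "joint_torque": joint torques, N m; "tcp_pos": TCP position; "tcp_rot": TCP orientation; "contact_force": force on the tool from outside, world axes, zero at the start; "wrist_torque": the same for the moment, N m; "grip_width": opening from 0.0 (shut) to 1.0 (fully open); "grip_force": force on a finger pad.
Only numpy, scipy, OpenCV 4.12 (cv2) and the standard library are available. Lean on these libraries where they do the work, as an engineer would, in place of code of your own. Each camera call takes 0.05 s, during which the arm holds its last target. There are 200 camera calls.

## Working session

There is one attempt and no reset: what is moved stays moved. The work goes in short steps, each a Python script; the robot and the scene stay as the last script left them, time stands still between calls to the robot, and variables do not carry over. Pictures are saved under pics/ and viewed, at most 10 in all, crops included, and the job is handed in when it is done.

```bash
ls; mkdir -p pics; cat > h.py <<'E'
import numpy as np, cv2
from cell import robot, grip, kin, viewer
def world(p,cam):
    c=viewer.camera_info(cam); return np.array(c["R"]).T@(np.array(p)-np.array(c["t"]))
def proj(X,cam):
    c=viewer.camera_info(cam); q=np.array(c["camera_matrix"])@(np.array(c["R"])@np.array(X)+np.array(c["t"])); return q[:2]/q[2]
def save(im,name): cv2.imwrite("pics/"+name,im[:,:,::-1])
def onplane(uv,z,cam):
    c=viewer.camera_info(cam);R=np.array(c["R"]);t=np.array(c["t"])
    d=R.T@np.linalg.inv(np.array(c["camera_matrix"]))@np.array([*uv,1.]); o=-R.T@t
    return o+d*(z-o[2])/d[2]
E
python3 - <<'E'
from h import *
np.set_printoptions(precision=1,suppress=True)
for cam in ["scene","top"]:
    im=viewer.read_camera(cam); save(im,cam+"0.png")
    c=viewer.camera_info(cam); print(cam,"campos",-np.array(c["R"]).T@np.array(c["t"]))
    for n in ["stone","stand","bore_mouth","bar_top","pointer_tip","pad","rest","tin","mug"]:
        for r in viewer.pinpoint(n,cam):
            if r["confidence"]>.2:
                w=world(r["at"],cam); print(n,round(r["confidence"],2),w,proj(w,cam))
s=robot.observe(); print(s["t"],s["tcp_pos"],s["tcp_rot"],s["contact_force"])
E
```

```text
pics
scene campos [1210.1 -595.3  889.9]
stone 0.68 [ 489.5 -226.2  131.7] [183.  216.9]
stand 0.78 [ 501.5 -221.3    2.8] [191.1 247.9]
bore_mouth 0.69 [ 497.9 -224.7   78.5] [187.  230.9]
bar_top 0.51 [ 498.9 -217.8  122.8] [187.6 219.5]
pointer_tip 0.46 [ 672.  -393.1  142.1] [165.5 285.5]
pointer_tip 0.46 [ 267.5 -186.4  142.4] [155.6 173.5]
pointer_tip 0.42 [ 583.5 -243.1  149.9] [196.1 233.1]
pointer_tip 0.4 [ 265.2 -357.1  142.5] [105.7 195. ]
pad 0.62 [564.7 207.6  -1.6] [300.  200.2]
rest 0.68 [ 495.6 -224.7   78.3] [186.6 230.6]
rest 0.42 [ 490.  -227.   131.7] [182.9 217.1]
tin 0.76 [430.   -9.3   3. ] [230.  206.5]
tin 0.38 [523.4 429.7   0.7] [330.8 170.6]
mug 0.92 [383.4 546.9   0.2] [323.2 145.6]
top campos [ 351.4   27.  1455.6]
stone 0.57 [ 491.4 -223.2  128.8] [313.2 208.7]
stand 0.81 [ 500.  -221.5   -2.6] [306.6 209.9]
bore_mouth 0.87 [ 495.9 -220.8   77.2] [310.  208.9]
pointer_tip 0.61 [ 262.2 -178.6  139.8] [301.5 273.3]
pointer_tip 0.45 [ 672.  -384.6  139. ] [357.2 160.3]
pointer_tip 0.39 [ 262.4 -354.4  140.6] [351.6 274.1]
pad 0.87 [571.5 207.8   4.2] [199.  189.6]
rest 0.3 [570.5 208.8   2. ] [198.8 189.9]
tin 0.78 [427.3  -5.4   0.3] [252.  227.1]
mug 0.6 [379.9 549.1   1.4] [109.4 236.5]
1.0 [282.7 585.3 214.6] [0.7 3.1 0. ] [-0.7 -0.5  0.9]
```

View pics/scene0.png

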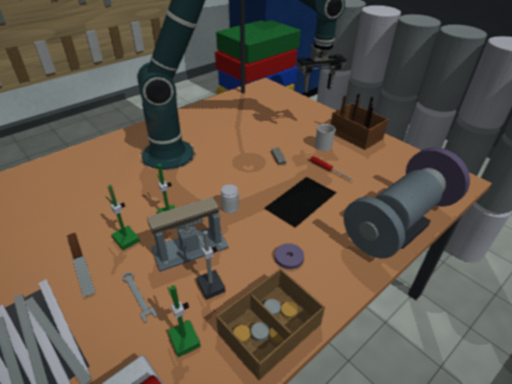

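View pics/top0.png

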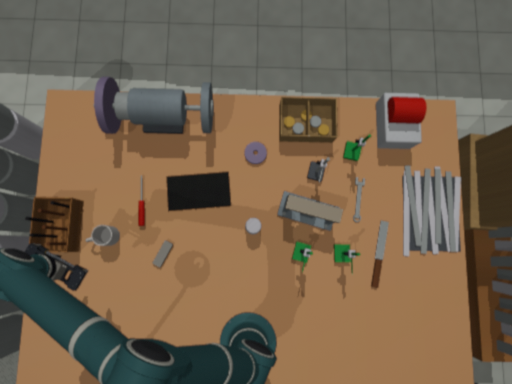

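The scene picture shows the stand at about (190,235) with the stone on top at (185,215). The pad is at (300,200) and the tin at (230,200). There are four gauges: the dark-based one at (209,285), and green ones at (183,335), (123,235) and (165,205). The top picture shows the dark gauge at (316,170) and green ones at (353,150), (302,253) and (343,253). The dark-based gauge fits, because it isn't green and its tip is about 85 mm from the crossbar. I'll confirm it in an enlarged crop and measure the yaw angles.

```bash
python3 - <<'E'
from h import *
np.set_printoptions(precision=1,suppress=True)
ims={}
for cam in ["scene","top"]:
    ims[cam]=viewer.read_camera(cam)
    for n,z in [("stone",155),("pad",5),("stand",14),("pointer_tip",None)]:
        for r in viewer.silhouettes(n,cam):
            if r["confidence"]<.3: continue
            m=r["mask"].astype(np.uint8); ys,xs=np.nonzero(m)
            print(cam,n,round(r["confidence"],2),"bbox",xs.min(),xs.max(),ys.min(),ys.max(),m.sum(),end=" ")
            if z is not None:
                P=np.array([onplane((x,y),z,cam)[:2] for x,y in zip(xs,ys)],np.float32)
                print(cv2.minAreaRect(P))
            else: print()
a=ims["scene"][180:310,130:250]; b=ims["top"][140:240,265:365]
a=cv2.resize(a,(540,585),interpolation=cv2.INTER_CUBIC); save(a,"c_s.png")
b=cv2.resize(b,(600,600),interpolation=cv2.INTER_CUBIC); save(b,"c_t.png")
E
```

```text
scene stone 0.81 bbox 147 218 198 232 1215 ((503.701171875, -230.15435791015625), (200.0248565673828, 75.52999877929688), 75.8767318725586)
scene pad 0.59 bbox 265 334 177 227 1854 ((568.2162475585938, 204.60110473632812), (145.5386962890625, 257.3942565917969), 6.656944751739502)
scene stand 0.74 bbox 151 227 213 270 1992 ((481.80010986328125, -208.12628173828125), (245.9980926513672, 161.37705993652344), 75.62923431396484)
scene pointer_tip 0.71 bbox 197 216 236 258 161 
scene pointer_tip 0.58 bbox 111 122 204 212 73 
scene pointer_tip 0.51 bbox 169 188 290 316 151 
top stone 0.74 bbox 286 342 194 222 850 ((490.0999450683594, -218.69512939453125), (201.48629760742188, 57.158851623535156), 74.28900146484375)
top stand 0.86 bbox 278 332 191 229 585 ((493.9549560546875, -219.05966186523438), (220.9016876220703, 99.47752380371094), 72.64118194580078)
top pointer_tip 0.53 bbox 317 325 160 167 52 
top pointer_tip 0.49 bbox 301 307 249 256 38
```

View pics/c_s.png

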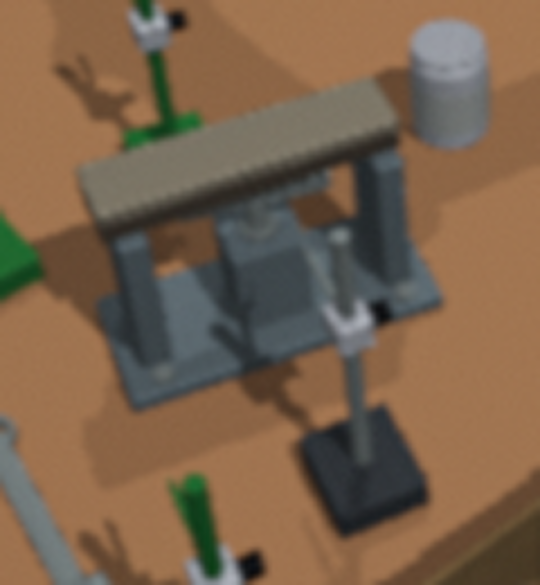

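View pics/c_t.png

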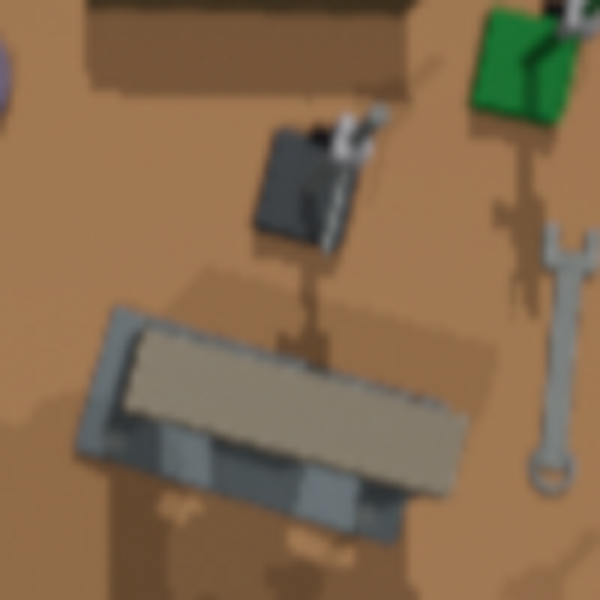

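The crops confirm the dark-based gauge. Its column is grey and its needle points at the stand, with the tip near scene px (198,236) and top px (320,181). The stone lies yawed at about -15°, slightly offset from the stand. Next I'll fit the poses by matching projected outlines in both views and triangulate the tip.

```bash
cat >> h.py <<'E'
from scipy.optimize import minimize, least_squares
from scipy.spatial.transform import Rotation as Rot
def boxpts(x,y,yaw,z0,dx,dy,dz):
    c,s=np.cos(yaw),np.sin(yaw)
    return [np.array([x+c*a-s*b,y+s*a+c*b,z0+h]) for a in(-dx/2,dx/2) for b in(-dy/2,dy/2) for h in(0,dz)]
def fitbox(name,z0,dims,guess,cams=("scene","top"),near=60):
    masks=[]
    for cam in cams:
        for r in viewer.silhouettes(name,cam):
            ys,xs=np.nonzero(r["mask"]); 
            if np.hypot(*(np.array([xs.mean(),ys.mean()])-proj([guess[0],guess[1],z0],cam)))<near*.3:
                masks.append((cam,r["mask"])); break
    def cost(p):
        tot=0
        for cam,m in masks:
            h=cv2.convexHull(np.array([proj(q,cam) for q in boxpts(p[0],p[1],p[2]/100,z0,*dims)],np.float32))
            k=np.zeros((384*4,512*4),np.uint8); cv2.fillConvexPoly(k,np.int32(np.round((h*4+1.5)*16)),255,shift=4)
            k=cv2.resize(k,(512,384),interpolation=cv2.INTER_AREA)/255.; tot+=1-np.minimum(k,m).sum()/np.maximum(k,m).sum()
        return tot/len(masks)
    g=np.array([guess[0],guess[1],guess[2]*100])
    r=minimize(cost,g,method="Nelder-Mead",options=dict(initial_simplex=[g,g+[10,0,0],g+[0,10,0],g+[0,0,10]],xatol=.1,fatol=1e-4,maxiter=150))
    return r.x/[1,1,100],r.fun,[m[0] for m in masks]
def triang(uvs):
    f=lambda X: np.concatenate([proj(X,c)-np.array(u) for c,u in uvs.items()])
    r=least_squares(f,[550,-240,150]); return r.x,r.fun
def down(psi):   # tool pointing down, fingers closing along yaw psi
    y=np.array([np.cos(psi),np.sin(psi),0]); z=np.array([0,0,-1.]); 
    return Rot.from_matrix(np.column_stack([np.cross(y,z),y,z])).as_rotvec()
E
python3 - <<'E'
from h import *
np.set_printoptions(precision=3,suppress=True)
for c in ("scene","top"): viewer.read_camera(c)
print("stone",fitbox("stone",130,(50,200,25),(490,-224,-.26)))
print("stone top",fitbox("stone",130,(50,200,25),(490,-224,-.26),("top",)))
print("pad",fitbox("pad",0,(140,250,5),(570,207,.1)))
print("tip",triang({"scene":(197.3,235.8),"top":(319.7,181)}))
print("base top",onplane((315,171.7),14,"top"),"coltop",onplane((265+378/6,140+112/6),224,"top"),onplane((130+340/4.5,180+235/4.5),224,"scene"))
psi=-.26
for p in (psi,psi+np.pi):
    for P in ([491,-224,127],[491,-224,250],[570,207,250]): print(p,kin.ik(P,down(p)))
E
```

```text
stone (array([ 490.666, -224.528,   -0.248]), np.float64(0.06464299592677564), ['scene', 'top'])
stone top (array([ 490.568, -221.411,   -0.247]), np.float64(0.0682948891904116), ['top'])
pad (array([568.711, 211.177,   0.103]), np.float64(0.02431526529157857), ['top'])
tip (array([ 590.56 , -244.406,  145.8  ]), array([ 0.049, -0.001,  0.054,  0.037]))
base top [ 652.108 -253.007   14.   ] coltop [ 654.937 -257.335  224.   ] [ 658.893 -259.219  224.   ]
-0.26 [-0.336  0.531  0.914  1.991 -0.546  0.884  0.613]
-0.26 [-0.396  0.325  0.944  1.881 -0.296  1.085  0.404]
-0.26 [-0.735  0.372  0.43   1.701 -0.17   1.106 -0.514]
2.8815926535897933 [-0.553  0.83   1.346  2.001 -0.922  1.125 -2.193]
2.8815926535897933 [-0.625  0.543  1.366  1.889 -0.576  1.194 -2.46 ]
2.8815926535897933 [-0.285  0.37  -0.154  1.669  0.062  1.107  2.426]
```

```bash
python3 - <<'E'
from h import *
np.set_printoptions(precision=2,suppress=True)
o=down(-.248)
s=robot.observe(); p=np.array(s["tcp_pos"])
robot.servo_line([p[0],p[1],320],feed=250)
robot.movep([490.6,-223.5,320],o)
grip(0.82,40)
robot.servo_line([490.6,-223.5,150],feed=200)
robot.servo_line([490.6,-223.5,126],feed=60)
s=robot.observe(); print(s["t"],s["tcp_pos"],s["contact_force"])
grip(0.0,40); s=robot.observe(); print(s["t"],s["grip_width"]*92,s["grip_force"],s["contact_force"])
robot.servo_line([490.6,-223.5,160],feed=60)
robot.servo_line([490.6,-223.5,300],feed=250)
s=robot.observe(); print(s["t"],s["grip_width"]*92,s["grip_force"],s["contact_force"],s["wrist_torque"])
save(viewer.read_camera("scene"),"s1.png")
E
```

```text
7.3417 [ 490.42 -223.64  125.77] [0.65 0.38 0.7 ]
7.8417 49.97744938777657 39.99771863222122 [ 0.21 -0.97  0.89]
9.2667 49.40237674447917 39.99635472893715 [-0.46  0.96 -6.16] [-0.1   0.08  0.05]
```

View pics/s1.png

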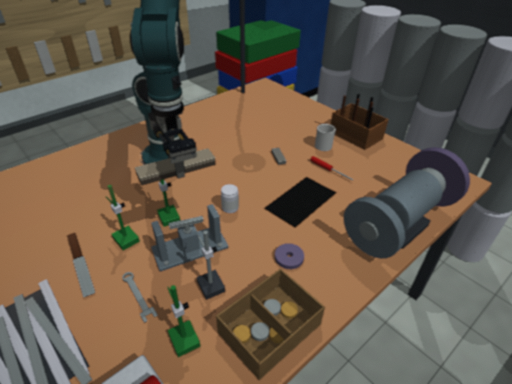

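The picture shows the stone held level at (175,165), with the stand, tin and gauges undisturbed. My grip is too low: the fingertips sit 4 mm below the stone and would hit the pad first. I'll set it back on the cheeks and regrip 10 mm higher.

```bash
python3 - <<'E'
from h import *
np.set_printoptions(precision=2,suppress=True)
def S(l): s=robot.observe(); print(l,s["t"],np.array(s["tcp_pos"]),s["grip_width"]*92,s["grip_force"],np.array(s["contact_force"]),np.array(s["wrist_torque"]))
x,y=490.6,-223.5
robot.servo_line([x,y,140],feed=220)
robot.servo_line([x,y,126.2],feed=30); S("down")
grip(0.7,40)
robot.servo_line([x,y,136],feed=60)
grip(0.0,45); S("regrip")
robot.servo_line([x,y,160],feed=60)
robot.servo_line([x,y,300],feed=250); S("up")
o=down(.103)
robot.movep([569,209,250],o)
robot.servo_line([569,209,40],feed=220)
robot.servo_line([569,209,14],feed=50); S("near")
z=14
while z>9:
    z-=0.8; robot.servo_line([569,209,z],feed=20)
    f=robot.observe()["contact_force"][2]
    if f>-2: break
S("touch")
E
```

```text
down 10.8 [ 490.73 -223.35  126.27] 49.339668845582665 39.99594658613205 [-1.09  0.86 -2.4 ] [0.16 0.2  0.02]
regrip 11.9 [ 490.59 -223.41  135.93] 49.81583792832259 44.99897450208664 [-1.55  0.43  1.13] [-0.02  0.03 -0.04]
up 13.1583 [ 489.76 -222.65  298.55] 49.59925190970943 44.99844342470169 [ 0.01  1.23 -5.61] [-0.06  0.14  0.05]
near 16.5583 [569.1  208.8   13.88] 49.66328207783687 44.99850869178772 [-0.25  0.15 -5.77] [-0.06  0.03 -0.04]
touch 17.8083 [569.14 209.03  10.93] 49.877858799642645 44.99826818704605 [-3.27  0.16  5.7 ] [-0.19  0.85  0.04]
```

Contact came at TCP z = 10.9, against the expected 11. Release, retreat and look at the stand and the rest.

```bash
python3 - <<'E'
from h import *
np.set_printoptions(precision=3,suppress=True)
grip(0.75,40)
robot.servo_line([569,209,60],feed=120)
robot.servo_line([569,209,250],feed=300)
ims={}
for c in ("scene","top"):
    ims[c]=viewer.read_camera(c)
    for n in ("rest","bar_top","bore_mouth","pointer_tip"):
        for r in viewer.pinpoint(n,c):
            w=world(r["at"],c)
            if r["confidence"]>.3 and abs(w[0]-530)<100 and w[1]<0: print(c,n,round(r["confidence"],2),w,proj(w,c))
    for r in viewer.silhouettes("rest",c)[:1]:
        ys,xs=np.nonzero(r["mask"]); print(c,"rest mask",r["confidence"],r["mask"].sum(),xs.min(),xs.max(),ys.min(),ys.max())
        if c=="top":
            P=np.array([onplane((a,b),122,c)[:2] for a,b in zip(xs,ys)],np.float32); print(cv2.minAreaRect(P))
    print("stone",fitbox("stone",5,(50,200,25),(569,209,.1),(c,)) if c=="scene" else "")
a=cv2.resize(ims["scene"][195:280,140:240],(600,510),interpolation=cv2.INTER_CUBIC)
b=cv2.resize(ims["top"][165:235,270:345],(600,560),interpolation=cv2.INTER_CUBIC)
save(a,"d_s.png");save(b,"d_t.png")
E
```

```text
scene rest 0.81 [ 496.754 -222.347   82.244] [187.321 229.48 ]
scene bar_top 0.55 [ 494.619 -218.051  123.837] [186.66  218.474]
scene bore_mouth 0.79 [ 498.321 -225.542   78.985] [186.829 231.029]
scene pointer_tip 0.68 [ 583.356 -245.905  146.757] [195.34  234.349]
scene rest mask 0.86 251 169 201 216 232
stone (array([568.352, 206.714,   0.116]), np.float64(0.05019962791864385), ['scene'])
top rest 0.69 [ 495.598 -222.392   76.757] [310.398 208.967]
top bar_top 0.55 [ 499.412 -222.2    120.593] [312.5   206.718]
top bore_mouth 0.83 [ 497.956 -222.906   79.338] [310.655 208.276]
top pointer_tip 0.75 [ 499.771 -220.802  120.021] [312.089 206.629]
top rest mask 0.43 128 299 324 201 214
((493.8919372558594, -217.18167114257812), (98.85309600830078, 22.78780174255371), 67.68618774414062)
stone
```

View pics/d_s.png

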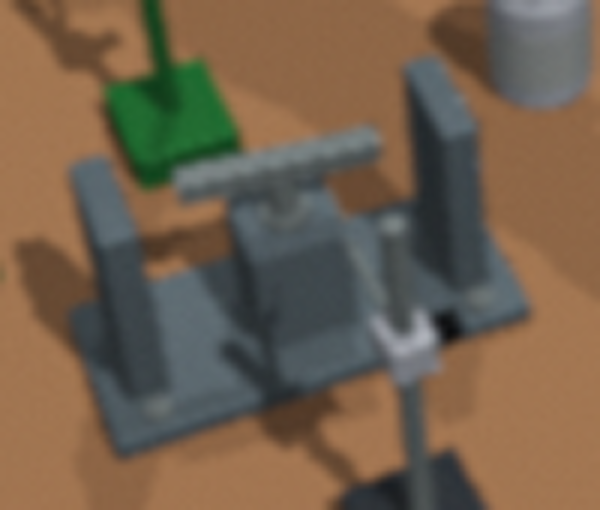

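View pics/d_t.png

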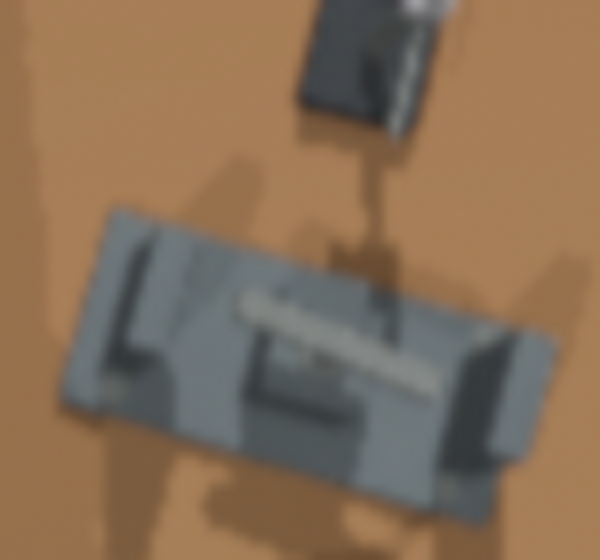

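The rest sits upright with its crossbar free, in top crop from (243,303) to (437,387) and in scene crop from (178,180) to (380,143). The needle tip is near scene crop (350,240) and top crop (397,135). Next is a sharper measurement of the tip and the crossbar, averaged over several frames.

```bash
python3 - <<'E'
from h import *
np.set_printoptions(precision=2,suppress=True)
av={}
for c in ("scene","top"):
    acc=0;T=[];B=[]
    for i in range(5):
        im=viewer.read_camera(c); acc=acc+im.astype(float)
        for n,L in (("pointer_tip",T),("bar_top",B)):
            for r in viewer.pinpoint(n,c):
                w=world(r["at"],c)
                if np.hypot(w[0]-(588 if n[0]=="p" else 496),w[1]+(245 if n[0]=="p" else 221))<25: L.append([*w,*proj(w,c)]); break
    print(c,"tip",len(T),np.mean(T,0) if T else "",np.std(T,0) if T else "");print("  bar",len(B),np.mean(B,0) if B else "")
    av[c]=acc/5
np.save("av.npy",np.array([av["scene"],av["top"]]))
def crop(im,x0,y0,w,h,k):
    a=im[y0:y0+h,x0:x0+w]; a=(a-a.min())/(a.max()-a.min())*255
    return cv2.resize(a.astype(np.uint8),(w*k,h*k),interpolation=cv2.INTER_NEAREST)
A=crop(av["scene"],188,222,30,36,14);B=crop(av["top"],306,166,26,36,14)
save(np.hstack([A,B]),"tip.png")
for c,a,b in (("top",(300,202.4),(324.1,212.9)),("scene",(169.2,224.5),(202.8,218.3))):
    P,Q=onplane(a,122,c),onplane(b,122,c); d=P-Q; print(c,(P+Q)/2,np.linalg.norm(d),"yaw",np.arctan2(-d[0],d[1]))
E
```

```text
scene tip 5 [ 582.88 -243.15  149.34  195.99  233.11] [0.46 1.7  1.6  0.54 0.63]
  bar 5 [ 496.31 -218.56  124.19  186.82  218.77]
top tip 0  
  bar 5 [ 498.91 -218.69  120.59  311.54  206.83]
top [ 495.84 -220.2   122.  ] 95.14377023960543 yaw -0.39529628903288644
scene [ 502.13 -224.96  122.  ] 97.76731785397283 yaw 2.6970995620417844
```

View pics/tip.png

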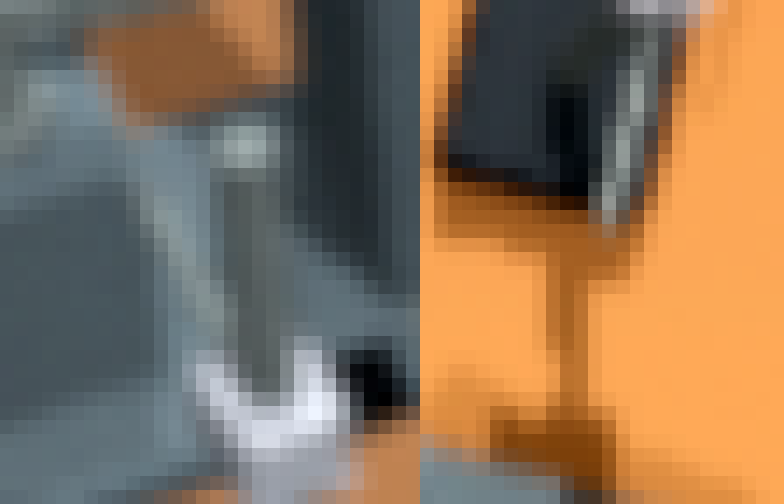

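The zoom shows the needle as a greenish ridge. In scene it runs from (203,245) to a tip at about (198.4,234.8). In top it runs from (321.3,169) to a tip at about (318.9,182.3). I'll fit a level line to these.

```bash
python3 - <<'E'
from h import *
np.set_printoptions(precision=2,suppress=True)
L={"scene":[(199,236),(199.5,237),(201.3,241),(203,245)],"top":[(319.1,181),(320,176),(321.3,169)]}
def fit(ts,tt,wl=1,wt=1):
    def f(p):
        X=p[:3]; d=np.array([np.cos(p[3]),np.sin(p[3]),0]); out=[]
        for c,t in (("scene",ts),("top",tt)):
            a=proj(X,c);b=proj(X+60*d,c);u=(b-a)/np.linalg.norm(b-a)
            out+=[wl*((q[0]-a[0])*u[1]-(q[1]-a[1])*u[0]) for q in L[c]]
            out+=list(wt*(a-np.array(t)))
        return out
    r=least_squares(f,[590,-244,146,-.2]); return r.x,r.cost
for ts,tt in [((198.4,234.8),(318.9,182.3)),((198,234),(318.9,182.3)),((198.4,234.8),(318.8,183)),((198.6,235.4),(319,181.7)),((198.2,234.3),(318.8,183))]:
    print(ts,tt,*fit(ts,tt),fit(ts,tt,3,.5)[0])
B=np.array([497.5,-221.5]);print("reproj bar_top",proj([*B,122],"scene"),proj([*B,122],"top"))
a=np.load("av.npy")
print(kin.ik([*B,200],down(-.4)))
# crossbar mask edges: column-wise sub-pixel top edge profile of top view
for x in (303,308,316,321): print(x,a[1][198:218,x].sum(1).round()/3)
E
```

```text
(198.4, 234.8) (318.9, 182.3) [ 587.22 -239.99  144.02   -0.25] 0.5436116026647042 [ 587.22 -239.89  143.97   -0.26]
(198, 234) (318.9, 182.3) [ 586.13 -239.94  145.71   -0.25] 0.47838997801548433 [ 585.66 -239.51  144.11   -0.26]
(198.4, 234.8) (318.8, 183) [ 585.59 -239.4   142.76   -0.25] 0.768871766873853 [ 585.94 -239.54  143.86   -0.26]
(198.6, 235.4) (319, 181.7) [ 589.37 -240.57  143.89   -0.25] 0.49234121024468297 [ 589.41 -240.47  143.96   -0.26]
(198.2, 234.3) (318.8, 183) [ 584.95 -239.36  143.8    -0.25] 0.6407188776129654 [ 585.   -239.31  143.95   -0.26]
reproj bar_top [186.28 219.98] [312.38 207.19]
[-0.48  0.48  1.1   1.93 -0.5   1.04  0.44]
303 [117.   117.33 116.67 117.33 124.33 129.33 127.33 115.33  92.67  80.67
  85.    90.67  85.    80.    79.33  74.33  65.67  65.    75.67  82.  ]
308 [106.33 106.67 106.67 107.   106.   107.67 123.   131.   131.67 127.33
 113.   108.33 101.67  91.    85.33  83.33  80.    69.33  63.    70.33]
316 [ 77.    78.67  81.33  81.    80.33  85.    97.   103.   106.67 118.
 128.67 133.   129.33 114.   106.67 109.67 112.67 112.33 112.   112.33]
321 [117.33 113.33 111.33 106.33 105.67 106.33 109.33 113.   114.33 115.33
 117.33 124.33 130.67 133.67 131.   117.67 108.   112.33 117.   118.  ]
```

```bash
python3 - <<'E'
from h import *
np.set_printoptions(precision=2,suppress=True)
for n,u in (("cheek+",{"scene":(212.7,210.5),"top":(289.6,200.4)}),("cheek-",{"scene":(157.2,228),"top":(335.3,214.3)})): print(n,*triang(u))
psi=-.40; o=down(psi); x,y=497.5,-221.3; d=np.array([np.cos(psi),np.sin(psi)]); e=np.array([-d[1],d[0]])
def S(l):
    s=robot.observe(); f=np.array(s["contact_force"]); print(l,round(s["t"],2),np.array(s["tcp_pos"]),"w",round(s["grip_width"]*92,2),"gf",round(s["grip_force"],1),"f d,e,z",f[:2]@d,f[:2]@e,f[2],"tq",np.array(s["wrist_torque"])); return s
robot.movep([x,y,260],o); grip(0.6,5)
robot.servo_line([x,y,140],feed=200)
robot.servo_line([x,y,97],feed=70); S("at bar")
grip(0.0,5); s=S("closed5")
E
```

```text
cheek+ [ 519.03 -139.6   125.52] [ 0.49 -0.02  0.49  0.35]
cheek- [ 473.31 -303.71  124.66] [-0.14 -0.   -0.15 -0.09]
at bar 25.31 [ 497.54 -221.61   97.05] w 54.9 gf 0.0 f d,e,z 0.29798250169768314 -0.7604243873408354 0.44431195504134835 tq [-0.1   0.07  0.01]
closed5 25.98 [ 498.01 -221.47   97.17] w 15.91 gf 5.0 f d,e,z 2.377014968659984 0.6166899178227936 -0.32409394284495 tq [-0.18 -0.29  0.03]
```

Stereo reads the cheek tops at about 125 mm, and they are truly 130 mm. So the tip bias is about +5 mm, which puts the tip at 148 to 149 mm. Now I'll null the lateral force before gripping.

```bash
cat >> h.py <<'E'
psi=-.40; d=np.array([np.cos(psi),np.sin(psi)]); e=np.array([-d[1],d[0]])
def S(l):
    s=robot.observe(); f=np.array(s["contact_force"]); print(l,round(s["t"],2),np.array(s["tcp_pos"]).round(2),"w",round(s["grip_width"]*92,2),"gf",round(s["grip_force"],1),"f d,e,z",np.round([f[:2]@d,f[:2]@e,f[2]],2),"tq",np.array(s["wrist_torque"]).round(2)); return s
E
python3 - <<'E'
from h import *
p=np.array([497.5,-221.3])
for k in range(2):
    p=p+0.7*d
    robot.servo_line([*p,97],feed=30); S("moved")
    grip(0.25,5); grip(0.0,5); S("closed")
E
```

```text
moved 26.23 [ 498.15 -221.56   97.11] w 15.57 gf 5.0 f d,e,z [-1.09  0.21  2.26] tq [-0.    0.1  -0.03]
closed 26.82 [ 498.18 -221.57   96.95] w 15.5 gf 5.0 f d,e,z [ 0.83 -0.08 -0.31] tq [-0.12  0.07 -0.03]
moved 27.07 [ 498.22 -221.61   96.9 ] w 15.66 gf 5.0 f d,e,z [-2.14 -0.11  1.5 ] tq [0.17 0.63 0.07]
closed 27.67 [ 498.58 -221.74   96.99] w 15.63 gf 5.0 f d,e,z [-1.34 -0.27  1.7 ] tq [ 0.1   0.4  -0.02]
```

Width 15.5 mm rather than 14 suggests the fingertips are touching the neck. I'll regrip about 9 mm higher, on the crossbar only.

```bash
python3 - <<'E'
from h import *
p=np.array([497.5,-221.3])+0.8*d
grip(0.3,5)
robot.servo_line([*p,106.5],feed=50)
grip(0.0,5); S("closed5")
grip(0.0,15); S("closed15")
E
```

```text
closed5 28.73 [ 498.51 -221.66  106.49] w 15.0 gf 5.0 f d,e,z [ 1.46 -0.19  0.07] tq [-0.09 -0.16 -0.02]
closed15 28.94 [ 498.45 -221.65  106.49] w 14.36 gf 15.0 f d,e,z [ 2.01  0.03 -2.02] tq [-0.12 -0.27 -0.  ]
```

```bash
python3 - <<'E'
from h import *
p=np.array([497.5,-221.3])+0.8*d
grip(0.0,30); S("closed30")
p=p+.3*d; robot.servo_line([*p,106.5],feed=20); S("shift")
for z in (108.5,112.5,118.5,126.5):
    robot.servo_line([*p,z],feed=25); S("lift")
np.save("p.npy",p)
E
```

```text
closed30 29.16 [ 498.38 -221.66  106.49] w 13.82 gf 30.0 f d,e,z [ 2.52 -0.32 -0.77] tq [-0.14 -0.33 -0.03]
shift 29.41 [ 498.43 -221.66  106.48] w 13.73 gf 30.0 f d,e,z [0.85 0.26 0.79] tq [-0.05 -0.13  0.06]
lift 29.66 [ 498.   -221.47  108.18] w 14.2 gf 30.0 f d,e,z [ 0.68 -0.65 -5.24] tq [-0.08  0.   -0.01]
lift 29.97 [ 498.27 -221.61  112.54] w 13.6 gf 30.0 f d,e,z [ 0.66 -0.12 -4.31] tq [-0.1   0.1  -0.02]
lift 30.36 [ 498.6  -221.72  118.68] w 13.67 gf 30.0 f d,e,z [-0.05  0.06 -4.38] tq [-0.02  0.09  0.02]
lift 30.82 [ 498.62 -221.68  126.65] w 13.85 gf 30.0 f d,e,z [-0.45  0.36 -5.07] tq [-0.01  0.12 -0.01]
```

The rest lifts freely, with only its weight on the wrist. The robot now gives the bore axis accurately, so I can use the stand and bar to calibrate local pixel offsets in the unobstructed images and refine the tip height.

```bash
python3 - <<'E'
from h import *
np.set_printoptions(precision=2,suppress=True)
C=np.array([498.4,-221.65]); v=np.array([.268,.9634])
obs={"scene":[(212.7,210.5),(157.2,228)],"top":[(289.6,200.4),(335.3,214.3)]}
sh={}
for c in obs:
    D=[np.array(o)-proj([*(C+s*85*v),130],c) for o,s in zip(obs[c],(1,-1))]; sh[c]=np.mean(D,0); print(c,D)
# bar: photometric search of shift. gradient-contrast of top-face quad in averaged pictures
av=dict(zip(("scene","top"),np.load("av.npy").mean(3)))
from scipy.ndimage import gaussian_filter
for c in av:
    k=8; best=[]
    big=cv2.resize(av[c],None,fx=k,fy=k,interpolation=cv2.INTER_CUBIC)
    for yaw in (-.36,-.38,-.40,-.42,-.44):
        q=[proj(p,c) for p in boxpts(*C,yaw,122,14,100,0)[::2]]; q=np.array([q[0],q[1],q[3],q[2]])
        for dx in np.arange(-3,3.01,.25):
            for dy in np.arange(-3,3.01,.25):
                Q=(q+[dx+.5,dy+.5])*k
                m=np.zeros(big.shape,np.uint8); cv2.fillConvexPoly(m,np.int32(Q),1)
                x0,y0=np.int32(Q.min(0)-3*k);x1,y1=np.int32(Q.max(0)+3*k)
                mm=m[y0:y1,x0:x1]; bb=big[y0:y1,x0:x1]; r=cv2.dilate(mm,np.ones((2*k+1,2*k+1)))-mm
                best.append((bb[mm>0].mean()-bb[r>0].mean()-.5*bb[mm>0].std(),yaw,dx,dy))
    best.sort(reverse=True); print(c,"bar",[tuple(np.round(b,2)) for b in best[:4]])
ts,tt=np.array((198.4,234.8)),np.array((318.9,182.3))
print("tip corr",triang({"scene":ts-sh["scene"],"top":tt-sh["top"]}))
for a in ((0,.8),(-.4,-.8)):
  for b in ((0,0),(0,.7),(0,-.7)): print(a,b,triang({"scene":ts+a-sh["scene"],"top":tt+b-sh["top"]})[0])
E
```

```text
scene [array([-0.79,  0.72]), array([-0.04,  0.91])]
top [array([-0.69,  0.39]), array([-0.15,  0.86])]
scene bar [(np.float64(20.11), np.float64(-0.38), np.float64(-0.75), np.float64(0.5)), (np.float64(20.08), np.float64(-0.4), np.float64(-0.5), np.float64(0.5)), (np.float64(20.04), np.float64(-0.38), np.float64(-0.5), np.float64(0.5)), (np.float64(19.99), np.float64(-0.4), np.float64(-0.75), np.float64(0.5))]
top bar [(np.float64(15.56), np.float64(-0.4), np.float64(0.75), np.float64(0.75)), (np.float64(15.52), np.float64(-0.38), np.float64(1.0), np.float64(0.75)), (np.float64(15.51), np.float64(-0.38), np.float64(0.75), np.float64(0.75)), (np.float64(15.43), np.float64(-0.38), np.float64(0.5), np.float64(0.5))]
tip corr (array([ 589.09, -240.06,  148.7 ]), array([-0.54,  0.01, -0.6 , -0.41]))
(0, 0.8) (0, 0) [ 589.52 -240.58  146.26]
(0, 0.8) (0, 0.7) [ 587.76 -240.16  144.54]
(0, 0.8) (0, -0.7) [ 591.27 -241.01  147.97]
(-0.4, -0.8) (0, 0) [ 588.27 -240.09  151.21]
(-0.4, -0.8) (0, 0.7) [ 586.52 -239.67  149.51]
(-0.4, -0.8) (0, -0.7) [ 590.02 -240.51  152.91]
```

```bash
python3 - <<'E'
from h import *
np.set_printoptions(precision=2,suppress=True)
sh={"scene":np.array([-.55,.65]),"top":np.array([.2,.7])}
av=dict(zip(("scene","top"),np.load("av.npy")))
# sub-pixel ridge: per-row centroid of (G - local background) along the needle
g={c:av[c][:,:,1]-.5*av[c][:,:,2] for c in av}
print(g["scene"][232:247,195:207].round(0)); 
b=av["top"].sum(2)/3; print(b[166:186,315:325].round(0)); R=av["top"]; print((R[:,:,2]/R[:,:,0]*100)[166:186,315:325].round(0))
E
```

```text
[[43. 45. 48. 49. 49. 48. 45. 44. 51. 60. 65. 61.]
 [43. 44. 47. 48. 49. 48. 47. 46. 48. 54. 59. 55.]
 [40. 42. 46. 49. 49. 49. 48. 46. 42. 42. 45. 45.]
 [36. 37. 43. 49. 50. 50. 50. 47. 40. 36. 38. 40.]
 [34. 34. 40. 49. 54. 52. 50. 47. 40. 35. 38. 41.]
 [33. 33. 38. 48. 56. 56. 52. 47. 40. 36. 38. 40.]
 [34. 34. 36. 43. 54. 57. 53. 49. 41. 36. 38. 41.]
 [34. 34. 34. 39. 48. 56. 55. 50. 42. 36. 38. 41.]
 [34. 34. 34. 36. 44. 53. 56. 51. 42. 36. 37. 40.]
 [34. 33. 34. 36. 42. 50. 54. 52. 43. 36. 37. 40.]
 [34. 33. 34. 36. 42. 47. 53. 54. 48. 39. 36. 39.]
 [34. 34. 34. 36. 42. 46. 50. 55. 53. 43. 37. 39.]
 [34. 34. 34. 35. 40. 45. 48. 53. 55. 46. 38. 38.]
 [34. 33. 34. 35. 40. 47. 48. 50. 52. 45. 37. 38.]
 [34. 33. 34. 35. 40. 46. 50. 50. 49. 43. 38. 38.]]
[[ 71.  70.  70.  70.  75.  95. 119. 124. 114. 115.]
 [ 70.  70.  70.  68.  70.  77.  88.  96.  93. 101.]
 [ 70.  70.  67.  65.  65.  68.  78.  90.  82.  90.]
 [ 68.  68.  65.  65.  65.  70.  85.  96.  80.  85.]
 [ 66.  65.  65.  66.  67.  77.  95.  93.  78.  86.]
 [ 62.  62.  64.  67.  69.  86. 109.  91.  77.  92.]
 [ 57.  55.  58.
[... 1087 characters left out ...]
 80.  55.]
 [109. 109. 110. 111. 109. 103. 102. 101.  72.  53.]
 [109. 109. 110. 110. 107. 103. 102. 100.  66.  52.]
 [111. 111. 110. 111. 106. 102. 103.  95.  59.  52.]
 [111. 110. 110. 110. 105. 102. 103.  85.  55.  52.]
 [111. 112. 111. 109. 104. 103. 102.  74.  53.  52.]
 [111. 110. 110. 105. 103. 103. 100.  66.  53.  52.]
 [ 95. 100. 106. 104. 102. 103.  93.  59.  52.  52.]
 [ 61.  65.  72.  94. 100.  99.  75.  55.  52.  52.]
 [ 51.  52.  53.  73.  91.  81.  58.  52.  52.  52.]
 [ 50.  50.  51.  58.  70.  60.  52.  52.  52.  52.]
 [ 50.  50.  50.  52.  55.  52.  51.  52.  52.  52.]
 [ 50.  50.  50.  50.  50.  50.  51.  52.  52.  52.]
 [ 50.  50.  50.  50.  50.  50.  52.  52.  52.  52.]]
```

```bash
python3 - <<'E'
from h import *
np.set_printoptions(precision=2,suppress=True)
L={"scene":[(199.1,236),(199.5,237),(199.95,238),(200.4,239),(200.8,240),(201.7,242),(202.2,243),(202.7,244)],"top":[(319.05,180),(319.4,178),(320,176),(320.3,175),(320.95,173),(321.0,172)]}
def fit(sh,wl,ts=(198.4,234.6),tt=(318.6,182.6)):
    def f(p):
        X=p[:3]; dd=np.array([np.cos(p[3]),np.sin(p[3]),0]); out=[]
        for c,t in (("scene",ts),("top",tt)):
            a=proj(X,c)+sh[c];b=proj(X+60*dd,c)+sh[c];u=(b-a)/np.linalg.norm(b-a)
            out+=[wl*((q[0]-a[0])*u[1]-(q[1]-a[1])*u[0]) for q in L[c]]+list(a-np.array(t))
        return out
    r=least_squares(f,[590,-244,146,-.2]); return r.x,r.cost
for s in ({"scene":np.array([-.42,.81]),"top":np.array([-.4,.62])},{"scene":np.array([-.55,.65]),"top":np.array([.2,.7])},{"scene":np.array([-.62,.5]),"top":np.array([.8,.75])}):
    for wl in (0.01,.5,3): print(wl,*fit(s,wl))
p=np.load("p.npy"); robot.servo_line([*p,132.5],feed=25); robot.hold(.3); s=S("lift148")
acc=0;T=[];B=[]
for i in range(8):
    im=viewer.read_camera("scene"); acc=acc+im.astype(float)
    for n,Q,c in (("pointer_tip",T,(588,-242)),("bar_top",B,(498.4,-221.7))):
        for r in viewer.pinpoint(n,"scene"):
            w=world(r["at"],"scene")
            if np.hypot(*(w[:2]-c))<25: Q.append(w);break
print("tip",len(T),np.mean(T,0) if T else 0,"bar",len(B),np.mean(B,0) if B else 0)
a=(acc/8).astype(np.uint8)[200:260,150:230]; save(cv2.resize(a,(800,600),interpolation=cv2.INTER_CUBIC),"e.png")
E
```

```text
0.01 [ 587.98 -239.2   147.99   -0.27] 0.349259131405863
0.5 [ 588.23 -239.13  148.71   -0.28] 0.44709718396081605
3 [ 589.13 -239.34  151.47   -0.29] 1.2832112872164714
0.01 [ 587.9  -238.16  146.6    -0.27] 0.11471255159250791
0.5 [ 587.93 -238.03  146.62   -0.28] 0.13750938136123383
3 [ 587.94 -237.63  146.42   -0.29] 0.6928329608000677
0.01 [ 587.69 -237.18  145.18   -0.27] 0.0050491267009097444
0.5 [ 587.46 -237.02  144.43   -0.27] 0.1147251689620833
3 [ 586.54 -236.02  141.15   -0.29] 1.1087316766963775
lift148 31.52 [ 498.44 -221.72  132.42] w 13.91 gf 30.0 f d,e,z [-1.04 -0.22 -3.99] tq [-0.04  0.05 -0.06]
tip 8 [ 583.81 -244.1   150.09] bar 7 [ 496.74 -219.72  149.66]
```

View pics/e.png

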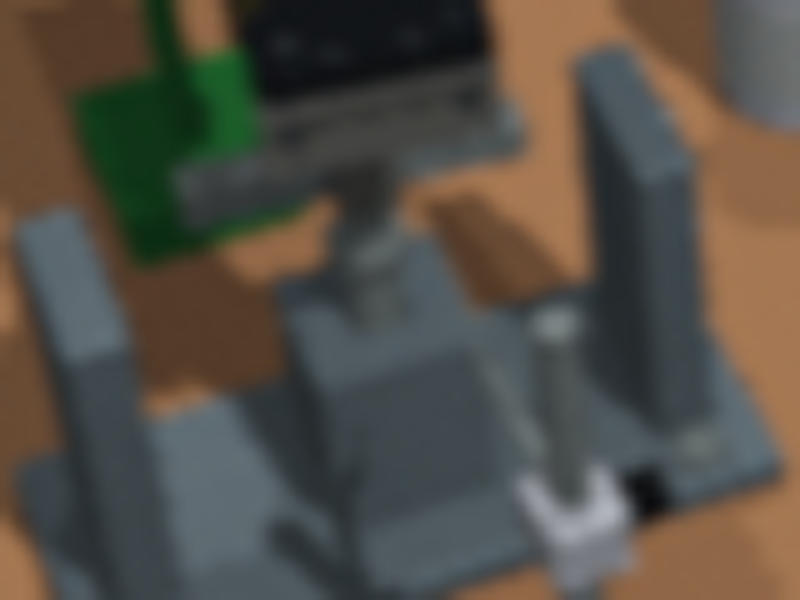

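The picture shows the rest raised upright: crossbar from (180,195) to (520,140), rod still in the bore at (380,300), and the gauge untouched with its needle at (490,370). With the bar really at 147.9 mm, the network reads the bar at 149.7 and the tip at 150.1, so they agree within 0.5 mm. The bias-corrected stereo gives 146.6 to 148.7, which also agrees. I'm handing in.

```bash
python3 - <<'E'
from h import *
S("final"); print(robot.job_done())
E
```

```text
final 32.72 [ 498.51 -221.72  132.49] w 13.58 gf 30.0 f d,e,z [-0.75  0.07 -4.87] tq [0.01 0.13 0.01]
the job is handed in; nothing more can be done
None
```

I handed the job in at 32.7 s with the whetstone flat on the pad and the rest held upright, crossbar top at about 148 mm and rod still in the bore; the pointer tip measured 147–149 mm, so they should be level to within 1–2 mm.

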